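# Let the long salami out of its gravity dispenser

## Task

Two salami dispensers stand on the worktop: let the long salami out by pressing down, with the fingertips, the pad at the back end of its dispenser's rocking lever, keeping it down until the gate at the other end has lifted and the salami has rolled down to the front lip; then let the lever go so that the gate shuts again behind it. Do not touch either salami, leave the short one shut in and its dispenser alone, and leave the three tins standing where they are.

Things in the scene. Friction and masses are not known exactly. Their poses are not given: they have to be found in the camera images.
- dispenser_long: Dispenser of the long salami, fixed; the two are alike. Origin: centre of underside; -x front (downhill, towards the robot), +x back, z up. Wooden frame 196 mm wide, x -126 to +76 mm; aluminium ramp from x -114 (12 mm high) to +55 (54 mm high), 180 mm between side rails. A steel lever along x over its middle turns on a cross axle at x 20, z 96, between posts at y +-103 (108 mm high).
- pad_long (a point): Centre of the top of the press pad (black rubber, 30 x 36 mm, on a 36 x 42 mm steel plate) at the back end of the long salami's lever, free space under it; at rest x 105, z 105 mm in the dispenser's frame, level. It goes down 37 mm in all, on an 85 mm radius about the axle. Its axes turn with the lever; at rest parallel to the dispenser's.
- lever_long (a joint): Rocking lever of the long salami's dispenser, rad: 0 at rest (gate shut), grows as the pad goes down, stop at 0.45. Spring return: about 2 N at the pad starts it, about 5 N holds it fully down. The salami passes under the gate from about 0.3 on; released, the gate drops shut by itself.
- gate_long (a point): Lower end of the middle prong of the long salami's gate: three steel prongs, 52 mm apart, hanging from the lever's front end; shut: x -57, z 40 mm in the dispenser's frame, the salami resting behind them with its middle at x -35, z 51.
- lip_long (a point): Rest place of the long salami's middle once let out, against the wooden front lip (30 mm high) of its dispenser: x -100, z 35 mm in the dispenser's frame. The salami rolls here by itself within about a second of the gate lifting.
- salami_long_middle (a point): Middle of the long salami (169 mm long, 37 mm thick, dark red-brown dry sausage stick), a point on its long axis. The y axis lies along the stick, the others turn as it rolls. It starts lying across the ramp of its dispenser, against the gate.
- salami_long: The long salami as a body, 169 mm long; origin on its surface, 18 mm from its long axis, so it moves round as the stick rolls (use the middle point).
- dispenser_short: Dispenser of the short salami, fixed; the two are alike. Origin: centre of underside; -x front (downhill, towards the robot), +x back, z up. Wooden frame 196 mm wide, x -126 to +76 mm; aluminium ramp from x -114 (12 mm high) to +55 (54 mm high), 180 mm between side rails. A steel lever along x over its middle turns on a cross axle at x 20, z 96, between posts at y +-103 (108 mm high).
- pad_short (a point): Centre of the top of the press pad (black rubber, 30 x 36 mm, on a 36 x 42 mm steel plate) at the back end of the short salami's lever, free space under it; at rest x 105, z 105 mm in the dispenser's frame, level. It goes down 37 mm in all, on an 85 mm radius about the axle. Its axes turn with the lever; at rest parallel to the dispenser's.
- lever_short (a joint): Rocking lever of the short salami's dispenser, rad: 0 at rest (gate shut), grows as the pad goes down, stop at 0.45. Spring return: about 2 N at the pad starts it, about 5 N holds it fully down. The salami passes under the gate from about 0.3 on; released, the gate drops shut by itself.
- gate_short (a point): Lower end of the middle prong of the short salami's gate: three steel prongs, 52 mm apart, hanging from the lever's front end; shut: x -57, z 40 mm in the dispenser's frame, the salami resting behind them with its middle at x -35, z 51.
- lip_short (a point): Rest place of the short salami's middle once let out, against the wooden front lip (30 mm high) of its dispenser: x -100, z 35 mm in the dispenser's frame. The salami rolls here by itself within about a second of the gate lifting.
- salami_short_middle (a point): Middle of the short salami (121 mm long, 37 mm thick, dark red-brown dry sausage stick), a point on its long axis. The y axis lies along the stick, the others turn as it rolls. It starts lying across the ramp of its dispenser, against the gate.
- salami_short: The short salami as a body, 121 mm long; origin on its surface, 18 mm from its long axis.
- yeast_tin: Bystander: round tin, 60 mm across, 75 mm high, black lid, standing loose between and behind the dispensers. Origin: centre of its underside.
- tea_tin: Bystander: round tin, 68 mm across, 100 mm high, standing loose to the left. Origin: centre of its underside.
- paprika_tin: Bystander: round tin, 54 mm across, 85 mm high, standing loose to the right. Origin: centre of its underside.
Things that resemble listed ones, but are neither listed nor needed, are in the scene too. Leave any green look-alike of the salami_short alone.

How it is judged (in metres and radians):
On the way, in this order (a step that is already met when the one before it is completed fails the run):
1. the fingertips press down the pad of the long salami's lever (lever past 0.1 rad, tool within 50 mm of the pad seen from above) (value of joint lever_long above 0.1 rad and contact force between the fingers and dispenser_long above 0.5 N and horizontal distance between the grasp point and pad_long below 0.05 m), for 0.02 s.
2. while the lever is still pressed the long salami has rolled out past the gate, to the front lip (x of salami_long_middle in the frame of dispenser_long between -0.115 and -0.085 m and y of salami_long_middle in the frame of dispenser_long between -0.015 and 0.015 m and z of salami_long_middle in the frame of dispenser_long between 0.025 and 0.05 m and value of joint lever_long above 0.15 rad and contact force between the fingers and dispenser_long above 0.5 N), for 0.05 s.
At the end, for the whole second after the job is handed in: long salami at rest at its front lip (middle 85 to 115 mm ahead of the dispenser's centre, within 15 mm of the middle line), gate shut behind it (lever under 0.05 rad), short salami still behind its shut gate, tins upright within 20 mm of their starts (x of salami_long_middle in the frame of dispenser_long between -0.115 and -0.085 m and y of salami_long_middle in the frame of dispenser_long between -0.015 and 0.015 m and z of salami_long_middle in the frame of dispenser_long between 0.025 and 0.05 m and x of salami_short_middle in the frame of dispenser_short between -0.05 and 0 m and value of joint each of lever_short, lever_long below 0.05 rad and linear speed of each of salami_long, salami_short below 0.03 m/s and distance of each of yeast_tin, tea_tin, paprika_tin from where it was at the start of the episode below 0.02 m and angle between each of yeast_tin, tea_tin, paprika_tin's own z axis and vertical below 0.15 rad); the robot touches nothing.
It fails at once if the robot touches the long salami (contact force between any of the arm, the fingers and salami_long above 0.3 N).
It fails at once if the robot touches the short salami (contact force between any of the arm, the fingers and salami_short above 0.3 N).
It fails at once if the short salami's lever is moved or its dispenser is pushed (value of joint lever_short above 0.08 rad or contact force between any of the fingers, the arm and dispenser_short above 3 N).
It fails at once if a tin is shifted or lifted by more than 20 mm (distance of any of yeast_tin, tea_tin, paprika_tin from where it was at the start of the episode above 0.02 m).
It also fails if it takes over 40 s, if anything falls off the work surface, if the arm or the gripper's body presses on something with over 40 N, if the wrist force passes 120 N, or if a joint passes its speed limit or range.

## Robot

A 6-joint arm with a two-finger parallel gripper is mounted at the origin on a cart in front of the work surface, level with it; the furniture and walls round the work are solid. World frame = base frame: x ahead of the robot, y to its left, z up, the work surface at z = 0. Lengths are in m, angles in degrees, forces in N, time in s.
With the tool pointing down it reaches from about 0.3 to 0.75 m from the base axis. Payload 8.5 kg.
Tool frame: the origin (TCP) lies midway between the tips of the shut fingers; the grasp point (between the pads) lies env.tcp_to_grasp behind it (env.tcp_to_grasp is the distance from the TCP to the grasp point, in m); z points along the fingers, y is the line along which they close (so a half turn about z gives the same grasp; the last joint's range is limited). The gripper opens to 85 mm and grips with 20 to 120 N. Pads are 22 mm wide; open, the fingers measure 114 mm over their backs; the gripper's body (76 mm by 85 mm) begins 54 mm behind the grasp point. The pads swing forward as they close: fully open they stand 13 mm farther back than shut.
Start: joints at [-80.976, 21.807, 74.336, -0, 83.858, -12.336], TCP at [0.2, -0.512, 0.231] pointing down, gripper open.
Joint ranges: [-178.18, 178.18], [-50.72, 133.34], [12.68, 142.11], [-81.47, 261.47], [9.98, 163.14], [-165.26, 165.26]. Speed limits (degrees/s): [136.94, 136.94, 180, 180, 180, 180].

## Interface

Orientations are given as a 3x3 rotation matrix whose columns are the frame's x, y, z axes.
In Python, from rig import observe, optics, job, env gives the robot as it stands. The module is installed in compiled form; this text tells all that it offers.
- The arm moves only by the shell command python3 -m jog 'ROWS' [FORCE]. ROWS is JSON, a list of rows, each a list of 7 numbers: the turn, a rotation vector about the tool's x, y, z in rad, then the shift along the tool's x, y, z in m, then the opening in per cent of the stroke, from 0 (shut) to 100 (fully open). A call has 1 to 10 rows; each row shifts and turns the commanded pose from where the row before left it, along the tool's axes as they then stand; what a row does not reach is not made up. A row lasts 1/8 s, in which the tool goes at most 62.5 mm and 10.7 degrees, less where a joint would pass 70% of its speed; a pose out of reach is approached as far as the arm can. A call is refused whole if a number of a shift passes 0.0625 or a number of a turn 0.188, either way. A call with a gripper value outside its range is refused whole. The fingers move at their own pace and stop on an object; FORCE is the grip in N (left out, the last holds). Time passes only in rows, so rows that do not move let the fingers close. It gives the time, the measured TCP pose, the force, the opening and the grip force at its end, in the units of the state.
- observe(): the state, without advancing time (a new reading comes with each control period).
- optics.get_image(name): name is "scene" or "top"; returns a dict with "pixels" (480x640x3 uint8, red, green, blue), "mtx" (3x3 intrinsics, pixels), "rvec" (rotation vector, rad) and "tvec" (3), from world to camera coordinates, as OpenCV has them. Camera axes: x right, y down, z forward; pixel columns grow to the right and rows downward; lengths in m; the calibration is good to about 2 mm. A picture is of the moment at which its call begins. There is no depth.
- job.close_job(): hands the job in; it is judged then, once.
The state is a dict: "time_s": time; "q": joint angles; "qvel": joint speeds; "joint_efforts": joint torques, N m; "position": TCP position; "tool_rot": TCP orientation; "ft_force": force on the tool from outside, world axes, zero at the start; "wrist_torque": the same for the moment, N m; "grip_width": finger opening in m; "gripper_force": force on a finger pad.
Only numpy, scipy, OpenCV 4.12 (cv2) and the standard library are available. Lean on these libraries where they do the work, as an engineer would, in place of code of your own. Each camera call takes 0.05 s, during which the arm holds its last target. There are 200 camera calls.

## Working session

There is one attempt and no reset: what is moved stays moved. The work goes in short steps, Python scripts to look and compute and a shell command to move; the robot and the scene stay as the last step left them, time stands still between calls to the robot, and variables do not carry over. Pictures are saved under pics/ and viewed, at most 10 in all, crops included, and the job is handed in when it is done.

```bash
mkdir -p pics
python3 - <<'E'
from rig import observe, optics, env
import cv2, numpy as np
for n in("scene","top"):
    d=optics.get_image(n); cv2.imwrite(f"pics/{n}0.png",d["pixels"][:,:,::-1]); np.savez(f"{n}0.npz",**d)
    R=cv2.Rodrigues(np.array(d["rvec"],float))[0]; print(n,d["mtx"],(-R.T@np.array(d["tvec"]).reshape(3)).round(3),R.round(2))
s=observe(); print(env.tcp_to_grasp,s["position"],s["tool_rot"],s["grip_width"],s["time_s"])
E
```

```text
scene [[574.80273541   0.         313.73809689]
 [  0.         574.80273541 235.88397249]
 [  0.           0.           1.        ]] [-0.604 -0.651  1.354] [[ 0.48 -0.88 -0.02]
 [-0.63 -0.33 -0.71]
 [ 0.61  0.35 -0.71]]
top [[567.15675089   0.         317.20172226]
 [  0.         567.15675089 237.92206821]
 [  0.           0.           1.        ]] [ 0.205 -0.038  1.749] [[ 0.02 -1.   -0.01]
 [-0.98 -0.02 -0.18]
 [ 0.18  0.01 -0.98]]
0.0187 [ 0.20030454 -0.51195125  0.23079001] [[ 9.31306556e-01  3.64236281e-01 -1.72838269e-04]
 [ 3.64236201e-01 -9.31305756e-01  1.25679296e-03]
 [ 2.96804317e-04 -1.23341347e-03 -9.99999195e-01]] 0.08491358857986711 0.1
```

View pics/scene0.png

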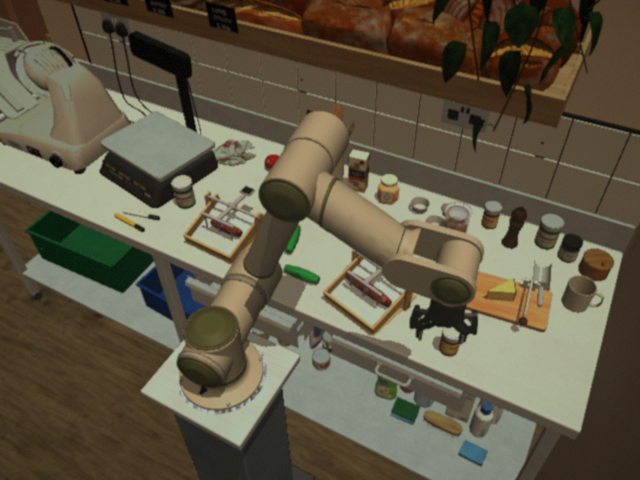

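View pics/top0.png

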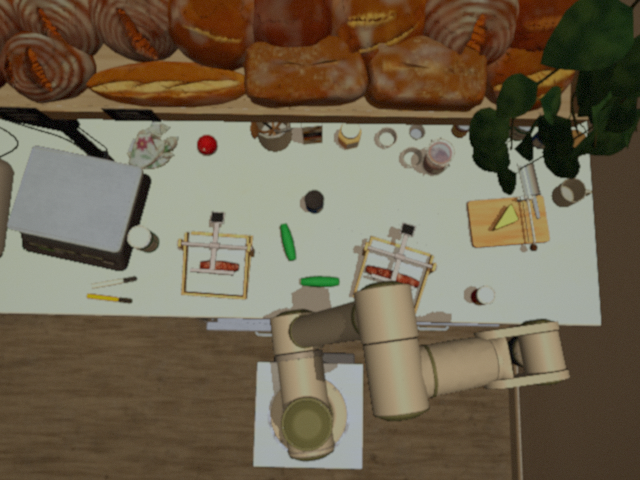

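The scene shows two dispensers. In the top view the left one has its salami at about (200–240, 266), roughly 40 px long, and its pad at (217,217). The right one, turned, has its salami at about (365–420, 273), roughly 55 px, and its pad at (408,229). Two green look-alikes lie at (289,241) and (320,281). At about 325 px/m, 55 px is 169 mm and 40 px is 121 mm, so the right one should be the long salami. I'll measure both and check with one enlarged crop.

```bash
cat > h.py <<'E'
import cv2, numpy as np
def cast(d,uv,z):
    R=cv2.Rodrigues(np.array(d["rvec"],float))[0]; c=-R.T@np.array(d["tvec"],float).reshape(3)
    v=R.T@np.linalg.inv(d["mtx"])@np.array([uv[0],uv[1],1.]); return c+v*(z-c[2])/v[2]
def proj(d,P): return cv2.projectPoints(np.array(P,float).reshape(-1,3),np.array(d["rvec"],float),np.array(d["tvec"],float),d["mtx"],None)[0].reshape(-1,2)
E
python3 - <<'E'
from h import *
d=np.load("top0.npz"); im=d["pixels"]; hsv=cv2.cvtColor(im,cv2.COLOR_RGB2HSV)
def blobs(m,box,z,mn):
    x0,y0,x1,y1=box; mm=np.zeros_like(m); mm[y0:y1,x0:x1]=m[y0:y1,x0:x1]
    n,l,s,c=cv2.connectedComponentsWithStats(mm)
    for i in range(1,n):
        if s[i,4]>=mn:
            pts=np.argwhere(l==i)[:,::-1].astype(np.float32); r=cv2.minAreaRect(pts)
            print(c[i].round(1),s[i,4],"rect",np.round(r[1],1),round(r[2]),cast(d,c[i],z).round(4))
dark=(im.max(2)<65).astype(np.uint8)
red=((im[:,:,0]>1.7*im[:,:,1])&(hsv[...,1]>110)&(im[:,:,0]>60)).astype(np.uint8)
for b,n in(((205,205,230,228),"padL"),((395,218,422,242),"padR")): print(n); blobs(dark,b,.105,10)
red=cv2.morphologyEx(red,cv2.MORPH_CLOSE,np.ones((7,7)))
for b,n in(((192,258,246,276),"salL"),((358,258,428,290),"salR")): print(n); blobs(red,b,.051,30)
a=cv2.resize(im[195:305,345:445],None,fx=4,fy=4,interpolation=2); b=cv2.resize(im[195:305,170:265],None,fx=4,fy=4,interpolation=2)
cv2.imwrite("pics/crop1.png",np.hstack([b,a])[:,:,::-1]); print(b.shape)
E
```

```text
padL
[216.9 216.5] 83 rect [ 7. 10.] 90 [0.5694 0.2847 0.105 ]
padR
[407.5 229.1] 83 rect [10.4  7.9] 18 [ 0.5422 -0.2806  0.105 ]
salL
[204.3 264.7] 43 rect [5. 7.] 90 [0.4315 0.3256 0.051 ]
[227.1 266.1] 132 rect [21.1  7.1] 6 [0.4286 0.2564 0.051 ]
salR
[378.7 271.3] 166 rect [25.9  6.8] 13 [ 0.422  -0.2012  0.051 ]
[407.5 280.5] 131 rect [21.8  7.5] 15 [ 0.3961 -0.2875  0.051 ]
(440, 380, 3)
```

View pics/crop1.png

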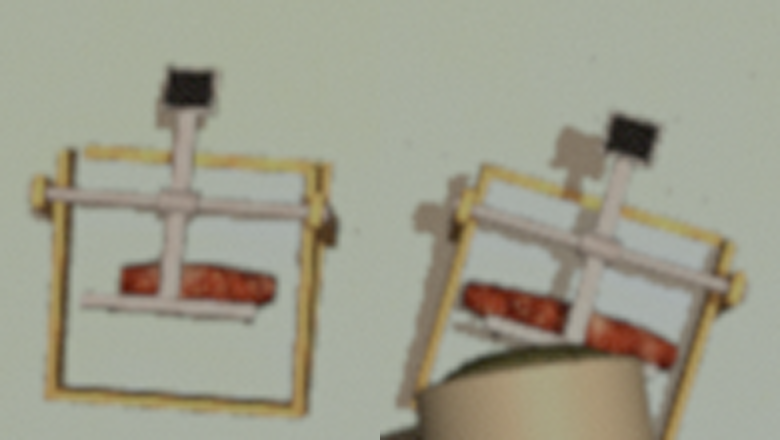

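The enlarged crop settles it. The right dispenser's salami, crop (462,290)–(678,360), is about 57 px, or 170 mm, so it is the long one. The left one's is about 38 px, or 121 mm, so it is the short one. Long pad centre is at (0.542, -0.281, 0.105). I'll move above it with the fingers shut, then turn into line with the lever, which is at a yaw of about -17°.

```bash
python3 - <<'E'
from h import *
d=np.load("top0.npz")
a=cast(d,(366.5,246.2),.1);b=cast(d,(433.7,267.5),.1);p=cast(d,(407.5,229.1),.105);m=cast(d,(399.5,256.7),.1)
print("post span",np.linalg.norm(a-b)," pad-axle",np.linalg.norm((p-m)[:2]),"yaws",np.degrees(np.arctan2(*(p-m)[1::-1])),np.degrees(np.arctan2(*(a-b)[1::-1]))-90)
E
python3 -m jog '[[0,0,0,0.04,-0.009,0,0],[0,0,0,0.0453,-0.0102,0,0],[0,0,0,0.0453,-0.0102,0,0],[0,0,0,0.0453,-0.0102,0,0],[0,0,0,0.0453,-0.0102,0,0],[0,0,0,0.0453,-0.0102,0,0],[0,0,0,0.0453,-0.0102,0,0],[0,0,0,0.0453,-0.0102,0,0],[0,0,0,0.0453,-0.0102,0,0],[0,0,0,0,0,0,0]]' 40
python3 -m jog '[[0,0,0.167,0,0,0,0],[0,0,0.167,0,0,0,0],[0,0,0.167,0,0,0,0],[0,0,0.167,0,0,0,0],[0,0,0,0,0,0,0],[0,0,0,0,0,0,0]]'
```

```text
post span 0.20525556012725107  pad-axle 0.08531685361803476 yaws -15.870109937710358 -16.791689283616535
time_s: 1.35
position: [0.5438, -0.2792, 0.2305]
tool_rot: [[0.93, 0.368, -0.001], [0.368, -0.93, 0.001], [-0.0, -0.001, -1.0]]
ft_force: [-0.6, -1.1, -0.7]
grip_width: 0.0003
gripper_force: 0.0
time_s: 2.1
position: [0.5417, -0.2816, 0.2312]
tool_rot: [[0.958, -0.288, -0.0], [-0.288, -0.958, 0.0], [-0.0, -0.0, -1.0]]
ft_force: [1.0, 0.4, -0.3]
grip_width: 0.0001
gripper_force: 0.0
```

Post span (205 mm against 206 mm) and pad–axle distance (85 mm) match the given sizes. The tool is over the pad, so I'll go down to just above it and take a look.

```bash
python3 -m jog '[[0,0,0,0,0,0.03,0],[0,0,0,0,0,0.03,0],[0,0,0,0,0,0.03,0],[0,0,0,0,0,0.018,0],[0,0,0,0,0,0.004,0],[0,0,0,0,0,0,0],[0,0,0,0,0,0,0]]'
python3 - <<'E'
from rig import optics
from h import *
o=[]
for n,P in(("scene",(.48,-.27,.1)),("top",(.48,-.27,.1))):
    d=optics.get_image(n); u,v=proj(d,P)[0].astype(int); c=d["pixels"][max(v-70,0):v+70,u-65:u+65]; o.append(cv2.resize(c,(390,420),interpolation=2))
    print(n,u,v,proj(d,(.542,-.281,.105)))
cv2.imwrite("pics/near.png",np.hstack(o)[:,:,::-1])
E
```

```text
time_s: 2.98
position: [0.5424, -0.2815, 0.1203]
tool_rot: [[0.957, -0.29, 0.001], [-0.29, -0.957, -0.001], [0.002, 0.001, -1.0]]
ft_force: [-0.3, -0.1, 0.6]
grip_width: -0.0001
gripper_force: 0.0
scene 386 264 [[398.87150104 251.3609043 ]]
top 403 250 [[407.58943568 229.15868653]]
```

View pics/near.png

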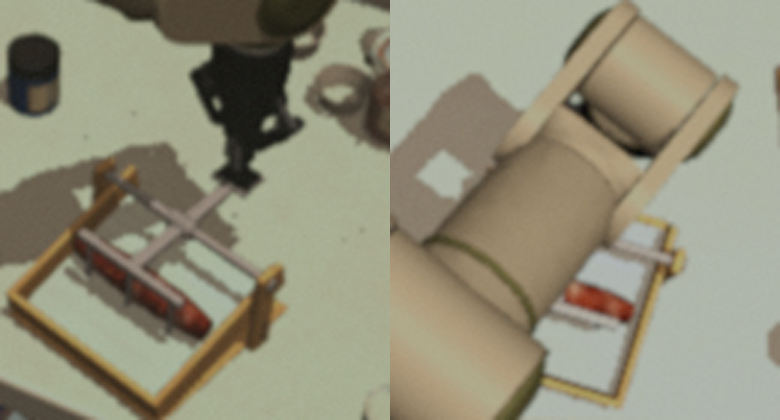

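The scene crop shows the shut fingertips right over the black pad at about (238,178), clear of everything else. The salami is behind the gate. Now I press the pad down about 33 mm and hold.

```bash
python3 -m jog '[[0,0,0,0,0,0.006,0],[0,0,0,0,0,0.006,0],[0,0,0,0,0,0.006,0],[0,0,0,-0.0005,0,0.006,0],[0,0,0,-0.0005,0,0.006,0],[0,0,0,-0.0005,0,0.006,0],[0,0,0,-0.0005,0,0.006,0],[0,0,0,-0.001,0,0.006,0],[0,0,0,0,0,0,0],[0,0,0,0,0,0,0]]'
python3 -m jog '[[0,0,0,0,0,0,0],[0,0,0,0,0,0,0],[0,0,0,0,0,0,0],[0,0,0,0,0,0,0],[0,0,0,0,0,0,0],[0,0,0,0,0,0,0],[0,0,0,0,0,0,0],[0,0,0,0,0,0,0],[0,0,0,0,0,0,0],[0,0,0,0,0,0,0]]'
python3 - <<'E'
from rig import optics
from h import *
o=[]
for n,P in(("scene",(.46,-.26,.1)),("top",(.48,-.27,.1))):
    d=optics.get_image(n); u,v=proj(d,P)[0].astype(int); c=d["pixels"][max(v-70,0):v+70,u-65:u+65]; o.append(cv2.resize(c,(390,420),interpolation=2))
cv2.imwrite("pics/press.png",np.hstack(o)[:,:,::-1])
E
```

```text
time_s: 4.32
position: [0.5386, -0.2803, 0.0715]
tool_rot: [[0.957, -0.291, -0.001], [-0.291, -0.957, 0.0], [-0.001, 0.0, -1.0]]
ft_force: [-0.9, -0.6, 7.8]
grip_width: 0.0001
gripper_force: 3.6
time_s: 5.58
position: [0.5386, -0.2803, 0.0715]
tool_rot: [[0.957, -0.291, -0.001], [-0.291, -0.957, 0.0], [-0.001, 0.0, -1.0]]
ft_force: [-1.6, -0.0, 8.3]
grip_width: -0.0003
gripper_force: 3.6
```

View pics/press.png

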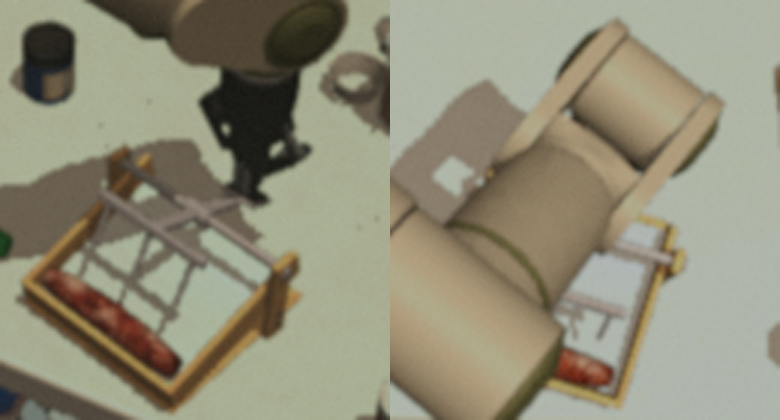

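The gate is up and the salami lies along the front lip, scene crop (45,280)–(180,365), with the lever still pressed and 8 N on the tool. I'll release it slowly, straight up and clear.

```bash
python3 -m jog '[[0,0,0,0.001,0,-0.006,0],[0,0,0,0.0005,0,-0.006,0],[0,0,0,0.0005,0,-0.006,0],[0,0,0,0.0005,0,-0.006,0],[0,0,0,0.0005,0,-0.006,0],[0,0,0,0,0,-0.006,0],[0,0,0,0,0,-0.015,0],[0,0,0,0,0,-0.03,0],[0,0,0,0,0,-0.04,0],[0,0,0,0,0,-0.03,0]]'
python3 -m jog '[[0,0,0,0,0,0,0],[0,0,0,0,0,0,0],[0,0,0,0,0,0,0],[0,0,0,0,0,0,0],[0,0,0,0,0,0,0],[0,0,0,0,0,0,0]]'
python3 - <<'E'
from rig import optics
from h import *
d=optics.get_image("scene"); u,v=proj(d,(.46,-.26,.1))[0].astype(int)
c=d["pixels"][v-70:v+70,u-80:u+80]; cv2.imwrite("pics/rel.png",cv2.resize(c,(640,560),interpolation=2)[:,:,::-1])
im=d["pixels"].astype(int); m=((im[...,0]>1.7*im[...,1])&(im[...,0]>60)).astype(np.uint8)
x=np.zeros_like(m); x[v-20:v+70,u-80:u+80]=m[v-20:v+70,u-80:u+80]; x=cv2.morphologyEx(x,cv2.MORPH_CLOSE,np.ones((5,5)))
n,l,s,ce=cv2.connectedComponentsWithStats(x); i=1+s[1:,4].argmax()
p=cast(d,ce[i],.04)
yaw=np.radians(-16.5); ex=np.array([np.cos(yaw),np.sin(yaw)]); ey=np.array([-ex[1],ex[0]])
o=np.array([.542,-.281])-.105*ex; print(s[i],ce[i],p,"disp frame",ex@(p[:2]-o),ey@(p[:2]-o))
E
```

```text
time_s: 6.92
position: [0.5419, -0.2811, 0.2245]
tool_rot: [[0.957, -0.291, 0.001], [-0.291, -0.957, -0.0], [0.001, 0.0, -1.0]]
ft_force: [-0.4, 0.1, -0.8]
grip_width: -0.0003
gripper_force: 0.0
time_s: 7.68
position: [0.5421, -0.2813, 0.2222]
tool_rot: [[0.957, -0.291, -0.0], [-0.291, -0.957, 0.0], [-0.0, -0.0, -1.0]]
ft_force: [0.6, 0.2, -0.2]
grip_width: 0.0004
gripper_force: 0.0
[332 290  43  32 349] [354.06876791 305.66189112] [ 0.34222273 -0.23209733  0.04      ] disp frame -0.10043949207121568 -0.009850967271524572
```

View pics/rel.png

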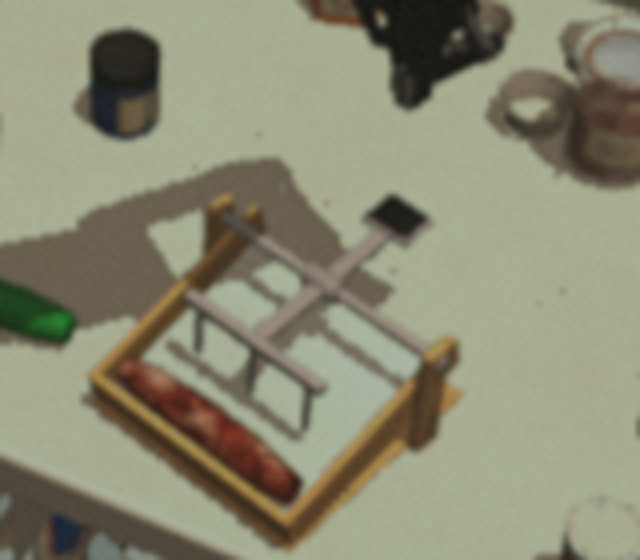

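The salami rests at the lip (about -100 mm), the gate is down behind it, the pad is level again, and the tool is clear. I'm handing in.

```bash
python3 -c "
from rig import job
print(job.close_job())"
```

```text
the job is handed in; nothing more can be done
None
```

The long salami was let out and, in the last picture, lies against its front lip with the gate shut behind it; nothing else was knowingly touched, and the job is handed in at about 8 s (no verdict was returned).

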